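Fit the rosette embossing plate into the die holder

TASK

Fit the rosette embossing plate into the die holder: press down the end of it that lies over the thumb ramp of its oak block until the plate tips and stays tipped up, then take it by the raised end and lift it out. Lay it face up on the bed of the holder between the rails, slide it under the claw fully home against the end stop, and turn the T-key clockwise to its stop so that the claw clamps it. Leave the slanting-bar plate in its pocket and the other things where they are.

Things in the scene. Friction and masses are not known exactly. Their poses are not given: they have to be found in the camera images.
- rosette_plate: Wanted: brass embossing plate 130 x 30 x 4 mm, about 130 g, three round flower rosettes in low relief on its upper face. Origin: centre of its underside; z the face normal, x along its length. It starts flat in either pocket of plate_block, x along the block's x, its top 0.5 mm below the block's top, its -x end over the thumb ramp.
- bar_plate: The other brass plate, same size, with a row of slanting bars in relief. It lies in the same way in the other pocket and stays there, undisturbed.
- plate_block: Fixed oak block 157 x 126 x 48 mm on the 3 mm cutting mat. Origin: centre of its underside; x along the pockets (+x away from the robot, straight ahead to 26 deg right), z up. Pockets at y = +30 and -30 mm: from x = -4.5 to 66.5 mm 32 mm wide, floor level at z = 43.5; from x = -4.5 to -66.5 a 46 mm wide thumb scoop with a ramp as floor. A plate's middle is at x = +0.5 mm.
- crest (a point): Crest of the ramps, midway between the pockets (block axes). The ramp falls from here toward -x at 32 deg to an upright end wall 62 mm off. Pressed 15 mm from its -x end, a plate pivots here onto the ramp; pressed on down the slope it slides 12 mm to the wall and stays tipped, its +x end raised 30 mm. Slid under 6 mm it falls back. Brass on oak: friction 0.35.
- seat (a point): Where the centre of the plate's underside belongs on the fixed die holder's bed. x points along the bed to the end stop (roughly to the robot's left, +-14 deg), z up; 24 mm above the bench. Along x the bed runs from -65 to +65 mm; side rails, 5 mm high, from -25 to +48, 35 mm apart at the foot, flanks sloped out to 44 mm. Let down at x = -30 a plate is clear of the claw and can be slid in.
- notches (a point): Middle of the bed's outer part (seat axes, seat x = -45 mm, on the bed). From seat x = -65 to -28 mm the bed is only a 22 mm wide tongue, so fingers can go down on both sides of the plate there. Below is the holder's foot: 76 mm wide, 8 mm high; bolt heads to 13 mm at seat x = -56, y = +-28 mm.
- stop (a point): Foot of the upright end stop at the bed's inner end (seat axes, seat x = +65 mm). The 20 mm wide steel claw reaches 14 mm out over the bed from here; slack, its underside is 2.7 to 3.5 mm above a plate lying on the bed. Behind the stop the clamp pillar, 44 x 50 mm, rises to 90 mm above the bench, its collar to 96 mm.
- key_grip (a point): Middle of the clamp key's T-bar, on the key's upright axis: 137 mm above the bench, 87 mm from the seat along seat x. The key is a long socket extension that stays in the pillar's deep bore, its socket on the nut at the bottom. T-bar 11 mm thick, 96 mm long; hub 18 mm across, from 122 to 146 mm above the bench. The point's y axis lies along the bar and turns with it.
- key (a joint): Turn of the clamp key, rad, growing clockwise seen from above: 0 to 1.55 (hard stop). Starts slack at 0 to 0.25; at 0 the T-bar lies across the holder. Each radian lowers the claw 3 mm; it meets a plate at about 1.17 rad and bears on it through a spring, about 7 N at the stop. Friction 0.12 N m; it stays where it is left.
- claw: The clamp's steel claw, 20 mm wide, that comes down on the inner end of the plate; its origin lies on the key's axis.
- beeswax: Bystander: lump of beeswax, 34x46x19 mm; origin at the centre of its underside. To be left where it is.
- rivet_anvil: Bystander: flat steel disc (rivet anvil), 41 mm across, 13 mm high; origin at the centre of its underside. To be left where it is.
- key_fob: Bystander: leather key fob with a ring, 26x91x6 mm; origin at the centre of its underside. To be left where it is.

How it is judged:
On the way, in this order (a step that is already met when the one before it is completed fails the run):
1. the rosette plate lies tipped up on the ramp of its pocket (angle between rosette_plate's own z axis and vertical above 0.42 rad and z of rosette_plate in the frame of plate_block below 0.06 m and horizontal distance between rosette_plate and plate_block below 0.06 m and contact force between rosette_plate and plate_block above 0.1 N), for 0.2 s.
2. it is lifted clear of the block (z of rosette_plate in the frame of plate_block above 0.075 m and contact force between rosette_plate and plate_block below 0.05 N), for 0.1 s.
3. it lies flat on the bed between the rails, home against the end stop, with the clamp still slack (x of rosette_plate in the frame of seat between -0.003 and 0.003 m and y of rosette_plate in the frame of seat between -0.0035 and 0.0035 m and z of rosette_plate in the frame of seat between -0.002 and 0.002 m and angle between rosette_plate's own z axis and vertical below 0.06 rad and angle between the x axis of rosette_plate and the x axis of seat, either way round below 0.06 rad and value of joint key below 0.8 rad), for 0.2 s.
4. the key is turned to its stop and the claw bears on the plate (x of rosette_plate in the frame of seat between -0.003 and 0.003 m and y of rosette_plate in the frame of seat between -0.0035 and 0.0035 m and z of rosette_plate in the frame of seat between -0.002 and 0.002 m and angle between rosette_plate's own z axis and vertical below 0.06 rad and angle between the x axis of rosette_plate and the x axis of seat, either way round below 0.06 rad and value of joint key above 1.4 rad and contact force between claw and rosette_plate above 3 N), for 0.2 s.
At the end, for the whole second after the job is handed in: The rosette plate lies still, face up and flat on the bed, within 3 mm of home along and 3.5 mm across, 2 mm in height and 0.06 rad in direction; the key is past 1.4 rad and the claw presses on it with over 3 N; the bar plate lies flat in its pocket within 6 mm of its start (all of step 4 and linear speed of rosette_plate below 0.01 m/s and distance of bar_plate from where it was at the start of the episode below 0.006 m and angle between bar_plate's own z axis and vertical below 0.1 rad); the robot touches nothing.
It fails at once if the bar plate is shifted more than 10 mm or tipped up (distance of bar_plate from where it was at the start of the episode above 0.01 m or angle between bar_plate's own z axis and vertical above 0.15 rad).
It fails at once if a bystander (beeswax, rivet anvil, key fob) is moved more than 30 mm (distance of any of beeswax, rivet_anvil, key_fob from where it was at the start of the episode above 0.03 m).
It also fails if it takes over 53 s, if anything falls off the work surface, if the arm or the gripper's body presses on something with over 40 N, if the wrist force passes 120 N, or if a joint passes its speed limit or range.

ROBOT

A 6-joint arm with a two-finger parallel gripper is mounted at the origin on a cart in front of the work surface, level with it; the furniture and walls round the work are solid. World frame = base frame: x ahead of the robot, y to its left, z up, the work surface at z = 0. Lengths are in m, angles in rad, forces in N, time in s.
With the tool pointing down it reaches from about 0.225 to 0.875 m from the base axis. Payload 3.4 kg.
Tool frame: the origin (TCP) lies on the centre line of the jaws, within the pads' length; the fingertips stand 17 mm ahead of it and the grasp point (between the pads) lies 2 mm behind it; z points along the fingers, y is the line along which they close (so a half turn about z gives the same grasp; the last joint's range is limited). The gripper opens to 85 mm and grips with 20 to 120 N. Pads are 22 mm wide; open, the fingers measure 114 mm over their backs; the gripper's body (76 mm by 85 mm) begins 54 mm behind the grasp point. The pads swing forward as they close: fully open they stand 13 mm farther back than shut.
Start: joints at [-1.243, 0.276, 1.505, -0, 1.361, -0.121], TCP at [0.249, -0.518, 0.248] pointing down, gripper open.
Joint ranges: [-2.89, 2.89], [-0.75, 2.08], [0.22, 2.7], [-1.18, 4.32], [0.11, 2.71], [-2.7, 2.7]. Speed limits (rad/s): [2.57, 2.57, 3.14, 3.14, 3.14, 3.14].

INTERFACE

Orientations are given as a unit quaternion [w, x, y, z].
In Python, from rig import manip gives the robot as it stands.
- The arm moves only by the tool move_arm, never from a script. Its argument "steps" is one flat list of numbers, 7 for each row, row after row: the turn, a rotation vector about the world's x, y, z normalised to -1 to 1, where 1 is 360 degrees, then the shift along the world's x, y, z normalised to -1 to 1, where 1 is 1 m, then the opening, from -1 (shut) to 1 (fully open). A call has exactly 10 rows; each row is the pose to reach, as a shift and turn from the pose commanded when the call began, turning the shorter way round; what a row does not reach only later rows make up. A row lasts 1/10 s, in which the tool goes at most 50 mm and 8.59 degrees, less where a joint would pass 70% of its speed; a pose out of reach is approached as far as the arm can. A call with a number of a shift or a turn outside -1 to 1 is refused whole. A call with a gripper value outside its range is refused whole. The fingers move at their own pace and stop on an object; "squeeze" is the grip in N (left out, the last holds). Time passes only in rows, so rows that repeat a pose let the fingers close, or fill a call up. It gives the time, the measured TCP pose, the force, the opening and the grip force at its end, in the units of the state.
- manip.get_state(): the state, without advancing time (a new reading comes with each control period).
- manip.get_image(name): name is "side" or "top"; returns a dict with "pixels" (400x640x3 uint8, blue, green, red), "fx", "fy", "cx", "cy" (pixels), "R" (3x3) and "t" (3): a world point X has camera coordinates R X + t. Camera axes: x right, y down, z forward; pixel columns grow to the right and rows downward; lengths in m; the calibration is good to about 2 mm. A picture is of the moment at which its call begins. There is no depth.
- manip.sign_off(): hands the job in; it is judged then, once.
The state is a dict: "clock": time; "qpos": joint angles; "qd": joint speeds; "effort": joint torques, N m; "position": TCP position; "ee_rot": TCP orientation; "contact_force": force on the tool from outside, world axes, zero at the start; "moment": the same for the moment, N m; "width": finger opening in m; "gripper_force": force on a finger pad.
Only numpy, scipy, OpenCV 4.12 (cv2) and the standard library are available. Lean on these libraries where they do the work, as an engineer would, in place of code of your own. Each camera call takes 0.05 s, during which the arm holds its last target. There are 200 camera calls.

## Working session

There is one attempt and no reset: what is moved stays moved. The work goes in short steps, Python scripts to look and compute and a tool call to move; the robot and the scene stay as the last step left them, time stands still between calls to the robot, and variables do not carry over. Pictures are saved under pics/ and viewed, at most 10 in all, crops included, and the job is handed in when it is done.

Besides the shell and the picture viewer there is one more tool, called in YAML: its name, and indented under it one key for each argument. move_arm: Moves the arm, as the interface text tells. Scaled input: -1 to 1 covers 1 m each way for a shift and 360 degrees each way for a turn. Its arguments: {"type":"object","properties":{"steps":{"type":"array"},"squeeze":{"type":"number"}},"required":["steps"]}

```bash
ls; mkdir -p pics; python3 - <<'E'
from rig import manip
import cv2,json
s=manip.get_state();print(s)
for n in("top","side"):
    i=manip.get_image(n);cv2.imwrite(f"pics/{n}0.png",i["pixels"]);print(n,i["fx"],i["fy"],i["cx"],i["cy"],i["R"],i["t"])
E
```

```text
pics
{'clock': 0.0, 'qpos': array([-1.24298957e+00,  2.76591232e-01,  1.50613738e+00,  2.45957278e-05,
        1.36069430e+00, -1.20967752e-01]), 'qd': array([ 2.88816468e-05,  1.05974819e-03,  1.71446323e-03,  1.33665880e-03,
       -5.61945569e-04,  4.71004693e-04]), 'effort': array([-2.30134729e-04, -4.16784775e+01, -2.45805395e+01, -1.40916791e-04,
        1.09540526e-02, -2.35775879e-06]), 'position': array([ 0.24932864, -0.51757958,  0.24744013]), 'ee_rot': array([-9.11481893e-04,  9.74930796e-01,  2.22506415e-01, -8.25128484e-05]), 'contact_force': array([-0.53029369, -0.30890966, -0.02711345]), 'moment': array([-0.04785789,  0.03758759, -0.04739447]), 'gripper_force': 0.0, 'width': 0.08502671432130202}
top 484.9924790209044 484.9924790209044 329.43096094554505 201.28974187405737 [[-0.00577751 -0.99995796 -0.00712013]
 [-0.98589056  0.00688712 -0.16724944]
 [ 0.16729144  0.00605338 -0.9858889 ]] [-0.1819556   0.55180469  1.04560455]
side 410.3898340361358 410.3898340361358 319.38957545733155 199.79124548815582 [[ 0.98901192 -0.14725436  0.01309843]
 [-0.05576139 -0.45362998 -0.88944393]
 [ 0.13691634  0.87894027 -0.45685656]] [-0.58613301  0.05140535  0.98932973]
```

View pics/top0.png

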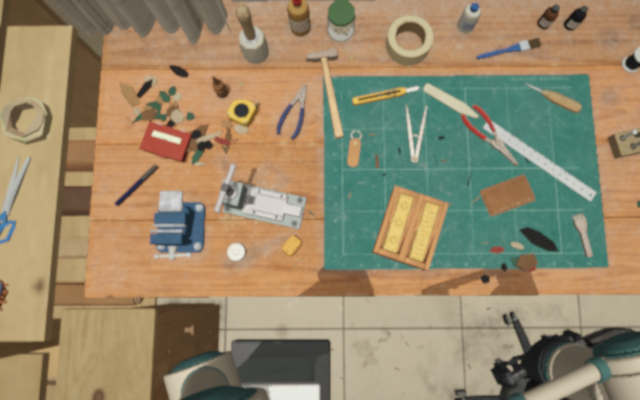

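View pics/side0.png

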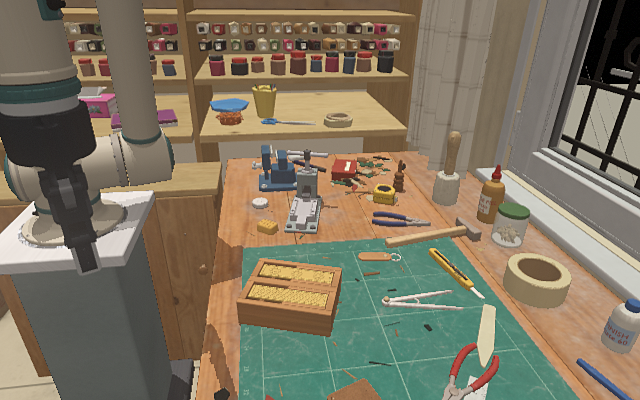

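The top view shows the block around px (412,228), with pockets running up-right, the holder at (262,205), the key near (230,190), the anvil at (236,252), the wax at (291,245) and the fob at (354,148). I'll enlarge both areas.

```bash
python3 - <<'E'
import cv2,numpy as np
t=cv2.imread("pics/top0.png");s=cv2.imread("pics/side0.png")
def c(im,x,y,w,h,W,H):return cv2.resize(im[y:y+h,x:x+w],(W,H),interpolation=cv2.INTER_CUBIC)
# top: both 100x75
a=c(t,362,178,100,100,400,400);b=c(t,205,155,112,112,400,400) 
b=c(t,210,155,100,100,400,400)
cv2.imwrite("pics/c1.png",np.hstack([b,a]))
a=c(s,232,245,120,90,480,360);b=c(s,270,140,60,100,216,360)
cv2.imwrite("pics/c2.png",np.hstack([b,a]))
E
```

```text
(no output)
```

View pics/c1.png

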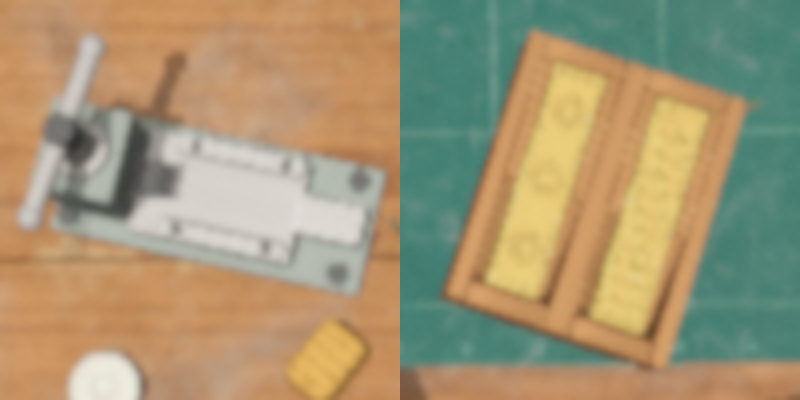

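View pics/c2.png

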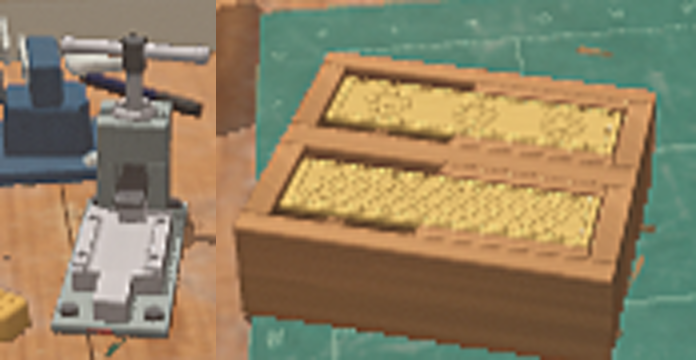

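The rosettes are in the left (+y) pocket. The block's top corners, the plate's corners, the tongue end, the foot corners, the bolts and the T-bar ends are all readable, so I'll convert them to positions.

```bash
cat > h.py <<'E'
import numpy as np
from rig import manip
C={}
for n in("top","side"):
    i=manip.get_image(n);C[n]=i
def pt(n,u,v,z):
    i=C[n];R=np.array(i["R"]);t=np.array(i["t"]);o=-R.T@t
    d=R.T@np.array([(u-i["cx"])/i["fx"],(v-i["cy"])/i["fy"],1]);return o+d*(z-o[2])/d[2]
def px(n,X):
    i=C[n];c=np.array(i["R"])@X+i["t"];return c[0]/c[2]*i["fx"]+i["cx"],c[1]/c[2]*i["fy"]+i["cy"]
E
python3 - <<'E'
from h import *
np.set_printoptions(precision=4,suppress=True)
T=lambda x,y,z,ox:pt("top",ox+(x+.5)/4-.5,(178 if ox==362 else 155)+(y+.5)/4-.5,z)
def blk(c,nm):
    c=np.array(c);ex=(c[0]+c[1]-c[2]-c[3])/2;ey=(c[0]+c[2]-c[1]-c[3])/2
    print(nm,c.mean(0),"L",np.linalg.norm(ex),"W",np.linalg.norm(ey),"ang",np.degrees([np.arctan2(ex[1],ex[0]),np.arctan2(-ey[0],ey[1])]))
blk([T(x-400,y,.051,362) for x,y in((533,32),(746,104),(447,296),(660,366))],"block top")
blk([T(x-400,y,.0505,362) for x,y in((552,64),(605,72),(487,287),(540,300))],"plate")
S=lambda x,y,z:pt("side",232+(x-216+.5)/4-.5,245+(y+.5)/4-.5,z)
blk([S(x,y,.051) for x,y in((655,92),(615,270),(330,55),(240,228))],"block side")
P=lambda x,y,z:T(x,y,z,210)
te=(P(367,205,.024)+P(360,242,.024))/2; f1,f2=P(385,172,.008),P(358,294,.008)
b1,b2=P(360,180,.013),P(338,272,.013)
k1,k2=P(92,42,.137),P(30,220,.137)
hub=P(62,130,.146)
print("tongue end",te,"foot",f1,f2,np.linalg.norm(f1-f2),"bolts",b1,b2,np.linalg.norm(b1-b2))
print("bar",k1,k2,np.linalg.norm(k1-k2),"mid",(k1+k2)/2,"hub",hub)
Q=lambda x,y,z:pt("side",270+(x+.5)/3.6-.5,140+(y+.5)/3.6-.5,z)
s1,s2=Q(65,45,.137),Q(207,53,.137);print("side bar",s1,s2,(s1+s2)/2,np.linalg.norm(s1-s2)); print("side tongue",(Q(92,316,.024)+Q(126,318,.024))/2)
print("side foot",Q(52,330,0.008),Q(166,332,0.008))
print("wax",P(327,360,.019),"anvil",P(105,385,.013))
E
```

```text
block top [ 0.4905 -0.3655  0.051 ] L 0.15531833685387347 W 0.12334779002947435 ang [-19.7722 -19.0905]
plate [ 0.5009 -0.338   0.0505] L 0.13197087450490827 W 0.029858144203922663 ang [-17.5451 -11.6719]
block side [ 0.4905 -0.3659  0.051 ] L 0.15415318183485308 W 0.12083257164297877 ang [-17.518  -18.5902]
tongue end [ 0.5334 -0.119   0.024 ] foot [ 0.5661 -0.1303  0.008 ] [ 0.4947 -0.1149  0.008 ] 0.0730575573951941 bolts [ 0.5606 -0.1161  0.013 ] [ 0.5069 -0.1037  0.013 ] 0.05509316890594217
bar [0.6132 0.0158 0.137 ] [0.5194 0.0451 0.137 ] 0.0982999023136489 mid [0.5663 0.0304 0.137 ] hub [0.5646 0.028  0.146 ]
side bar [0.5167 0.0471 0.137 ] [0.6135 0.0203 0.137 ] [0.5651 0.0337 0.137 ] 0.10041895896982515
side tongue [ 0.5272 -0.1378  0.024 ]
side foot [ 0.492  -0.1228  0.008 ] [ 0.564  -0.1344  0.008 ]
wax [ 0.4559 -0.0982  0.019 ] anvil [0.4429 0.0289 0.013 ]
```

Everything agrees:

| Item | Value |
|---|---|
| Block centre | (0.4905, -0.3657) |
| Block yaw | about -18.5° |
| Seat | (0.547, -0.055) |
| Seat x-direction yaw | about 77.7° |
| Key axis | (0.566, 0.031) |
| Key angle | about 0.07 rad |

I'll move above the press point, fingers shut and turning.

move_arm:
  steps: [0, 0, 0.022, 0.021, 0.019, 0, -1, 0, 0, 0.045, 0.042, 0.038, 0, -1, 0, 0, 0.068, 0.063, 0.058, 0, -1, 0, 0, 0.091, 0.084, 0.077, -0.01, -1, 0, 0, 0.114, 0.105, 0.097, -0.03, -1, 0, 0, 0.137, 0.126, 0.116, -0.05, -1, 0, 0, 0.16, 0.147, 0.136, -0.07, -1, 0, 0, 0.183, 0.168, 0.155, -0.09, -1, 0, 0, 0.206, 0.189, 0.175, -0.1, -1, 0, 0, 0.2272, 0.2093, 0.1943, -0.11, -1]
  squeeze: 60

```text
clock: 1.2
position: [0.4593, -0.3226, 0.1373]
ee_rot: [-0.001, 0.589, 0.808, 0.0]
contact_force: [0.2, 0.3, 0.4]
width: -0.0003
gripper_force: 0.0
```

move_arm:
  steps: [0, 0, 0.022, 0, 0, 0, -1, 0, 0, 0.045, 0, 0, -0.01, -1, 0, 0, 0.068, 0, 0, -0.02, -1, 0, 0, 0.091, 0, 0, -0.03, -1, 0, 0, 0.114, 0, 0, -0.04, -1, 0, 0, 0.137, 0, 0, -0.05, -1, 0, 0, 0.15, 0, 0, -0.054, -1, 0, 0, 0.15, 0, 0, -0.054, -1, 0, 0, 0.15, 0, 0, -0.054, -1, 0, 0, 0.15, 0, 0, -0.054, -1]

```text
clock: 2.2
position: [0.459, -0.324, 0.0847]
ee_rot: [0.0, 0.161, 0.987, -0.0]
contact_force: [0.1, 0.4, 0.1]
width: 0.0003
gripper_force: 0.0
```

```bash
python3 - <<'E'
from h import *
import cv2
from scipy.spatial.transform import Rotation as Ro
s=manip.get_state();q=s["ee_rot"];M=Ro.from_quat([*q[1:],q[0]]).as_matrix()
print(s["clock"],s["position"],np.degrees(np.arctan2(M[1,0],M[0,0])),M[:,2],s["contact_force"],s["qpos"],s["width"])
a=cv2.resize(C["side"]["pixels"][190:340,220:370],(600,600),interpolation=cv2.INTER_CUBIC)
cv2.imwrite("pics/p1.png",a)
b=np.array([.4905,-.3657]);c,sn=np.cos(np.radians(-18.5)),np.sin(np.radians(-18.5))
d=s["position"][:2]-b;print("block coords",d@[c,sn],d@[-sn,c])
E
```

```text
2.3 [ 0.45898416 -0.32397896  0.08471377] 161.46183036140076 [ 6.22778578e-04 -4.05571033e-04 -9.99999724e-01] [-0.18709249 -0.26093348  0.24510051] [-7.38569006e-01  3.94779528e-01  1.77038267e+00  1.44163841e-04
  9.75696912e-01 -1.98589394e+00] -1.7053936645995814e-05
block coords -0.04312549663734438 0.029564924452630155
```

View pics/p1.png

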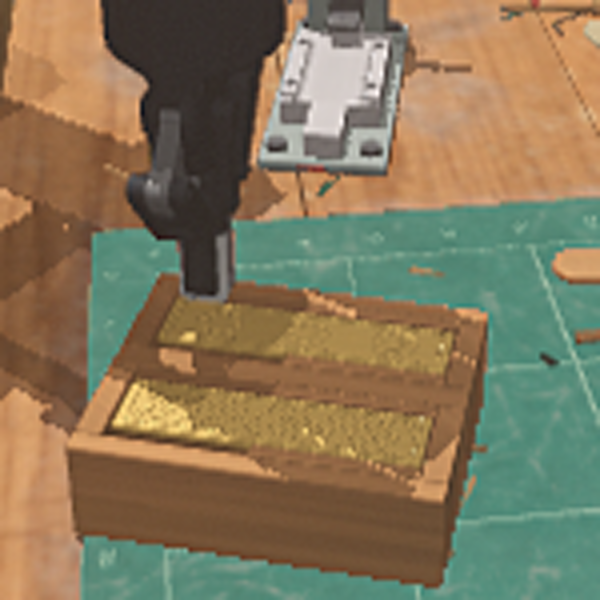

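The shut fingers hang over the ramp end of the far, rosette pocket at crop (205,298), about 17 mm above the plate. Next I'll press down to tip it.

move_arm:
  steps: [0, 0, 0, 0, 0, -0.008, -1, 0, 0, 0, 0, 0, -0.014, -1, 0, 0, 0, 0, 0, -0.017, -1, 0, 0, 0, 0, 0, -0.02, -1, 0, 0, 0, 0, 0, -0.023, -1, 0, 0, 0, 0, 0, -0.026, -1, 0, 0, 0, 0, 0, -0.029, -1, 0, 0, 0, 0, 0, -0.032, -1, 0, 0, 0, 0, 0, -0.034, -1, 0, 0, 0, 0, 0, -0.034, -1]

```text
clock: 3.3
position: [0.4586, -0.3236, 0.05]
ee_rot: [-0.0, 0.161, 0.987, 0.0]
contact_force: [0.6, 0.2, -0.1]
width: 0.0001
gripper_force: 0.0
```

move_arm:
  steps: [0, 0, 0, 0, 0, -0.001, -1, 0, 0, 0, 0, 0, -0.002, -1, 0, 0, 0, 0, 0, -0.003, -1, 0, 0, 0, 0, 0, -0.004, -1, 0, 0, 0, 0, 0, -0.005, -1, 0, 0, 0, 0, 0, -0.006, -1, 0, 0, 0, 0, 0, -0.006, -1, 0, 0, 0, 0, 0, -0.006, -1, 0, 0, 0, 0, 0, -0.006, -1, 0, 0, 0, 0, 0, -0.006, -1]

```text
clock: 4.3
position: [0.4591, -0.324, 0.048]
ee_rot: [0.001, 0.161, 0.987, -0.001]
contact_force: [-5.2, 4.1, 23.6]
width: -0.0001
gripper_force: 11.4
```

```bash
python3 - <<'E'
from h import *
import cv2
s=manip.get_state();print(s["position"],s["contact_force"])
cv2.imwrite("pics/p2.png",cv2.resize(C["side"]["pixels"][230:340,220:370],(750,550),interpolation=cv2.INTER_CUBIC))
E
```

```text
[ 0.45903975 -0.32401376  0.04793367] [-5.0303841   2.81317064 23.24238447]
```

View pics/p2.png

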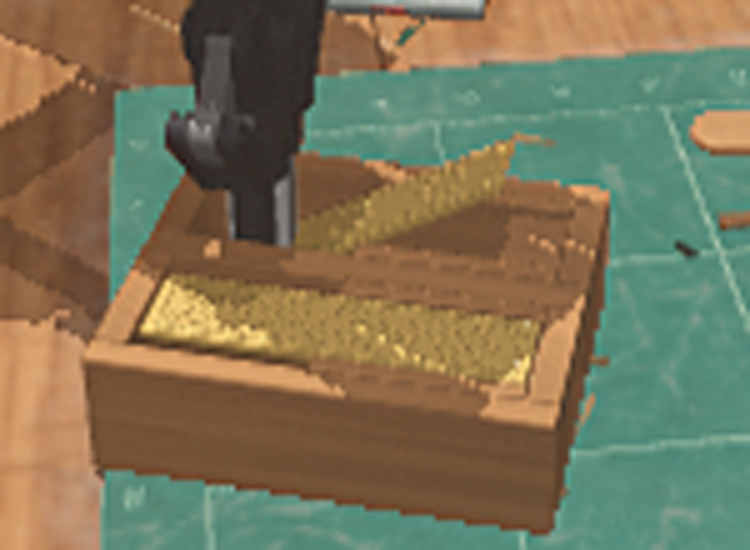

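The plate is tipped, its +x end at crop (515,145), with 23 N of press. Next I'll press on down the slope.

move_arm:
  steps: [0, 0, 0, -0.0013, 0.0004, -0.0008, -1, 0, 0, 0, -0.0026, 0.0009, -0.0016, -1, 0, 0, 0, -0.0039, 0.0013, -0.0025, -1, 0, 0, 0, -0.0052, 0.0017, -0.0034, -1, 0, 0, 0, -0.0065, 0.0022, -0.0043, -1, 0, 0, 0, -0.0078, 0.0026, -0.0052, -1, 0, 0, 0, -0.0091, 0.003, -0.006, -1, 0, 0, 0, -0.0104, 0.0035, -0.0068, -1, 0, 0, 0, -0.0104, 0.0035, -0.0068, -1, 0, 0, 0, -0.0104, 0.0035, -0.0068, -1]

```text
clock: 5.4
position: [0.4513, -0.3229, 0.043]
ee_rot: [0.004, 0.161, 0.987, -0.003]
contact_force: [-3.4, 3.0, 30.2]
width: -0.0001
gripper_force: 13.9
```

move_arm:
  steps: [0, 0, 0, -0.0015, 0.0005, -0.001, -1, 0, 0, 0, -0.003, 0.001, -0.002, -1, 0, 0, 0, -0.0045, 0.0015, -0.003, -1, 0, 0, 0, -0.0045, 0.0015, -0.003, -1, 0, 0, 0, -0.0045, 0.0015, -0.003, -1, 0, 0, 0, -0.0045, 0.0015, -0.003, -1, 0, 0, 0, -0.0045, 0.0015, -0.003, -1, 0, 0, 0, -0.0045, 0.0015, -0.003, -1, 0, 0, 0, -0.0045, 0.0015, -0.003, -1, 0, 0, 0, -0.0045, 0.0015, -0.003, -1]

```text
clock: 6.4
position: [0.4478, -0.322, 0.0407]
ee_rot: [0.005, 0.161, 0.987, -0.003]
contact_force: [-2.5, 2.7, 33.3]
width: 0.0003
gripper_force: 22.1
```

move_arm:
  steps: [0, 0, 0, 0, 0, 0.008, -1, 0, 0, 0, 0, 0, 0.02, -1, 0, 0, 0, 0, 0, 0.04, -1, 0, 0, 0, 0, 0, 0.06, -1, 0, 0, 0, 0, 0, 0.08, 0, 0, 0, 0, 0, 0, 0.1, 0.18, 0, 0, 0, 0, 0, 0.11, 0.18, 0, 0, 0, 0, 0, 0.11, 0.18, 0, 0, 0, 0, 0, 0.11, 0.18, 0, 0, 0, 0, 0, 0.11, 0.18]

```text
clock: 7.4
position: [0.4433, -0.3182, 0.1434]
ee_rot: [-0.001, 0.161, 0.987, 0.001]
contact_force: [-0.8, 0.3, -0.1]
width: 0.0502
gripper_force: 0.0
```

```bash
python3 - <<'E'
from h import *
import cv2
from scipy.spatial.transform import Rotation as Ro
s=manip.get_state();print(s["position"],s["contact_force"],s["width"],s["ee_rot"])
t=C["top"]["pixels"][178:278,355:455]
cv2.imwrite("pics/p3.png",np.hstack([cv2.resize(t,(400,400),interpolation=cv2.INTER_CUBIC),cv2.resize(C["side"]["pixels"][240:340,240:340],(400,400),interpolation=cv2.INTER_CUBIC)]))
a=np.radians(-18.5);bx=np.array([np.cos(a),np.sin(a),0]);by=np.array([-np.sin(a),np.cos(a),0]);z=np.array([0,0,1.])
O=np.array([.4905,-.3657,.003]);th=np.radians(32);p=np.cos(th)*bx+np.sin(th)*z;n=-np.sin(th)*bx+np.cos(th)*z
cr=O-.0045*bx+.03*by+.0435*z
end=cr+(.130-.0731)*p; print("expected end",end,[px(c,end+k*by) for c in("top","side") for k in(-.015,.015)])
g=cr+(.047-.0081)*p; tcp=g+(-.005+.017)*n
print("grip underside",g,"tcp",tcp)
M=np.column_stack([-p,np.cross(-n,-p),-n]);
q=s["ee_rot"];R0=Ro.from_quat([*q[1:],q[0]])
rv=(Ro.from_matrix(M)*R0.inv()).as_rotvec()/2/np.pi
print("turn",rv,np.linalg.norm(rv)*360,"pre shift",tcp+.04*n-s["position"],"shift2",-.04*n)
E
```

```text
[ 0.44339452 -0.31836389  0.14342219] [0.47131544 0.26954078 0.00816963] 0.05056742458933561 [-8.90550563e-04  1.60723418e-01  9.86998867e-01  6.53391856e-04]
expected end [ 0.54151203 -0.35113362  0.07665241] [(np.float64(411.85487017897844), np.float64(204.63234407712855)), (np.float64(398.66845120292993), np.float64(200.4200321460053)), (np.float64(319.11443945403), np.float64(268.9190019217856)), (np.float64(322.0498577784054), np.float64(258.9148521647879))]
grip underside [ 0.527036   -0.34629001  0.06711386] tcp [ 0.52100558 -0.34427226  0.07729044]
turn [-2.84501273e-02 -8.45436465e-02 -5.05872386e-05] 32.11280809438569 pre shift [ 0.05750966 -0.01918253 -0.03220983] shift2 [ 0.0201014  -0.00672583 -0.03392192]
```

View pics/p3.png

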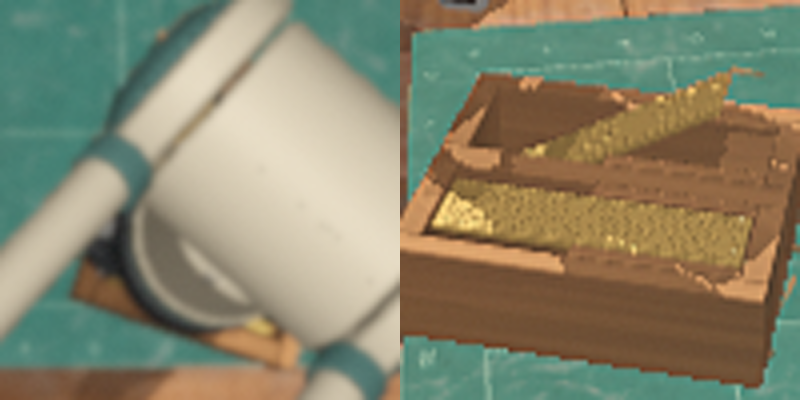

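It stays tipped: the raised end is at crop (722,112)/(735,72), which matches the prediction within 2 px. Next I'll approach normal to the plate.

move_arm:
  steps: [-0.005, -0.0145, 0, 0.01, -0.003, 0, 0.18, -0.01, -0.029, 0, 0.02, -0.0065, 0, 0.18, -0.015, -0.0435, 0, 0.03, -0.01, -0.005, 0.18, -0.02, -0.058, 0, 0.04, -0.013, -0.015, 0.18, -0.025, -0.0725, 0, 0.05, -0.016, -0.025, 0.18, -0.0285, -0.0845, 0, 0.0575, -0.019, -0.032, 0.18, -0.0285, -0.0845, 0, 0.063, -0.021, -0.041, 0.18, -0.0285, -0.0845, 0, 0.068, -0.0225, -0.05, 0.18, -0.0285, -0.0845, 0, 0.073, -0.024, -0.058, 0.18, -0.0285, -0.0845, 0, 0.0785, -0.026, -0.067, 0.18]

```text
clock: 8.5
position: [0.5303, -0.3435, 0.0863]
ee_rot: [0.263, 0.157, 0.951, -0.048]
contact_force: [0.2, -0.2, 0.4]
width: 0.051
gripper_force: 0.0
```

```bash
python3 - <<'E'
from h import *
import cv2
s=manip.get_state();print(s["position"],s["contact_force"],s["width"],s["ee_rot"])
cv2.imwrite("pics/p4.png",np.hstack([cv2.resize(C[n]["pixels"][v:v+100,u:u+100],(400,400),interpolation=cv2.INTER_CUBIC) for n,u,v in(("top",355,178),("side",260,215))]))
E
```

```text
[ 0.53008582 -0.34312687  0.08551357] [-0.34568313  0.36387033 -0.20636839] 0.05071859811325808 [ 0.26210461  0.15698174  0.95102489 -0.04700606]
```

View pics/p4.png

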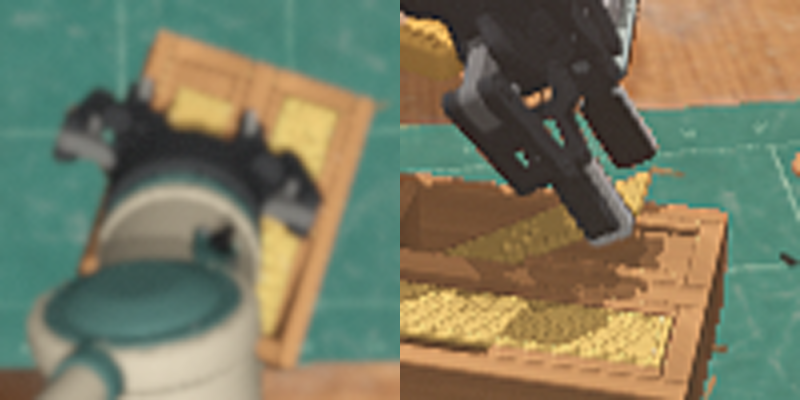

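The fingers straddle the raised end (top crop (140,90) and (250,120)), but the arm lagged: it is about 12 mm too far up the plate and 4 mm to the side. I'll correct, then close.

```bash
cat > t.py <<'E'
from h import *
from scipy.spatial.transform import Rotation as Ro
def to(tcp,M):
    s=manip.get_state();q=s["ee_rot"];rv=(Ro.from_matrix(M)*Ro.from_quat([*q[1:],q[0]]).inv()).as_rotvec()/2/np.pi
    print(s["clock"],"pos",s["position"],"F",s["contact_force"],"turn",rv.round(4),"shift",(tcp-s["position"]).round(4))
E
python3 - <<'E'
from t import *
a=np.radians(-18.5);bx=np.array([np.cos(a),np.sin(a),0]);by=np.array([-np.sin(a),np.cos(a),0]);z=np.array([0,0,1.])
O=np.array([.4905,-.3657,.003]);th=np.radians(32);p=np.cos(th)*bx+np.sin(th)*z;n=-np.sin(th)*bx+np.cos(th)*z
cr=O-.0045*bx+.03*by+.0435*z
g=cr+(.047-.0071)*p; tcp=g+(-.005+.0165)*n
to(tcp,np.column_stack([-p,np.cross(-n,-p),-n]))
E
```

```text
8.7 pos [ 0.52932629 -0.34290008  0.08616631] F [-0.15934434 -0.68135552  0.19097465] turn [ 0.0001 -0.0032  0.0012] shift [-0.0073 -0.0017 -0.0088]
```

move_arm:
  steps: [0, -0.003, 0.001, -0.003, -0.001, -0.003, 0.18, 0, -0.003, 0.001, -0.0073, -0.0017, -0.0088, 0.18, 0, -0.003, 0.001, -0.0073, -0.0017, -0.0088, 0.18, 0, -0.003, 0.001, -0.0073, -0.0017, -0.0088, 0.18, 0, -0.003, 0.001, -0.0073, -0.0017, -0.0088, 0.18, 0, -0.003, 0.001, -0.0073, -0.0017, -0.0088, 0.18, 0, -0.003, 0.001, -0.0073, -0.0017, -0.0088, 0.18, 0, -0.003, 0.001, -0.0073, -0.0017, -0.0088, 0.18, 0, -0.003, 0.001, -0.0073, -0.0017, -0.0088, 0.18, 0, -0.003, 0.001, -0.0073, -0.0017, -0.0088, 0.18]

```text
clock: 9.7
position: [0.5275, -0.343, 0.0859]
ee_rot: [0.262, 0.159, 0.951, -0.047]
contact_force: [0.4, 0.1, 0.3]
width: 0.0503
gripper_force: 0.0
```

```bash
python3 - <<'E'
from rig import manip
s=manip.get_state();print(s["qpos"].round(3),s["position"],s["ee_rot"])
E
```

```text
[-0.819  0.335  2.049  0.738  0.358 -2.704] [ 0.52753724 -0.34301631  0.08593736] [ 0.26199668  0.15939618  0.95066855 -0.04668949]
```

Joint 6 is at its limit with that tilt. I'll use an 18° tilt instead; the pads grip the side edges anyway.

```bash
cat > g.py <<'E'
from t import *
a=np.radians(-18.5);bx=np.array([np.cos(a),np.sin(a),0]);by=np.array([-np.sin(a),np.cos(a),0]);z=np.array([0,0,1.])
O=np.array([.4905,-.3657,.003]);f=lambda d:(np.cos(np.radians(d))*bx+np.sin(np.radians(d))*z,-np.sin(np.radians(d))*bx+np.cos(np.radians(d))*z)
p,n=f(32);pt_,nt=f(18)
g=O-.0045*bx+.03*by+.0435*z+(.047-.0071)*p
to(g+.010*nt,np.column_stack([-pt_,np.cross(-nt,-pt_),-nt]))
print(manip.get_state()["qpos"].round(3))
E
python3 g.py
```

```text
9.8 pos [ 0.5275199  -0.34302924  0.08593432] F [ 0.40247657  0.23003824 -0.50607754] turn [0.0123 0.0336 0.0016] shift [-0.0026 -0.0025 -0.0088]
[-0.819  0.335  2.049  0.738  0.358 -2.704]
```

move_arm:
  steps: [0.004, 0.011, 0, 0, 0, 0, 0.18, 0.008, 0.022, 0.001, -0.001, -0.001, -0.001, 0.18, 0.0123, 0.0336, 0.0016, -0.002, -0.0015, -0.003, 0.18, 0.0123, 0.0336, 0.0016, -0.0026, -0.0025, -0.006, 0.18, 0.0123, 0.0336, 0.0016, -0.0026, -0.0025, -0.0088, 0.18, 0.0123, 0.0336, 0.0016, -0.0026, -0.0025, -0.0088, 0.18, 0.0123, 0.0336, 0.0016, -0.0026, -0.0025, -0.0088, 0.18, 0.0123, 0.0336, 0.0016, -0.0026, -0.0025, -0.0088, 0.18, 0.0123, 0.0336, 0.0016, -0.0026, -0.0025, -0.0088, 0.18, 0.0123, 0.0336, 0.0016, -0.0026, -0.0025, -0.0088, 0.18]

```text
clock: 10.8
position: [0.5248, -0.3455, 0.0773]
ee_rot: [0.154, 0.159, 0.975, -0.025]
contact_force: [-0.1, -0.5, -0.2]
width: 0.0503
gripper_force: 0.0
```

```bash
python3 g.py
```

```text
10.9 pos [ 0.52491277 -0.34554816  0.07726603] F [-0.20188809 -0.59847806  0.43173859] turn [ 0. -0.  0.] shift [-0.     -0.     -0.0001]
[-0.767  0.38   1.878  0.233  0.611 -2.188]
```

On target. Closing.

move_arm:
  steps: [0, 0, 0, 0, 0, 0, -0.2, 0, 0, 0, 0, 0, 0, -0.4, 0, 0, 0, 0, 0, 0, -0.6, 0, 0, 0, 0, 0, 0, -0.6, 0, 0, 0, 0, 0, 0, -0.6, 0, 0, 0, 0, 0, 0, -0.6, 0, 0, 0, 0, 0, 0, -0.6, 0, 0, 0, 0, 0, 0, -0.6, 0, 0, 0, 0, 0, 0, -0.6, 0, 0, 0, 0, 0, 0, -0.6]
  squeeze: 70

```text
clock: 11.9
position: [0.5251, -0.3456, 0.0774]
ee_rot: [0.155, 0.159, 0.975, -0.025]
contact_force: [-1.5, 2.0, 5.4]
width: 0.0278
gripper_force: 68.9
```

move_arm:
  steps: [0, 0, 0, 0, 0, 0.01, -0.6, 0, 0, 0, 0, 0, 0.02, -0.6, 0, 0, 0, 0, 0, 0.035, -0.6, 0, 0, 0, 0, 0, 0.05, -0.6, 0, 0, 0, 0, 0, 0.065, -0.6, 0, 0, 0, 0, 0, 0.08, -0.6, 0, 0, 0, 0, 0, 0.095, -0.6, 0, 0, 0, 0, 0, 0.11, -0.6, 0, 0, 0, 0, 0, 0.12, -0.6, 0, 0, 0, 0, 0, 0.12, -0.6]

```text
clock: 12.9
position: [0.5256, -0.3462, 0.1991]
ee_rot: [0.156, 0.159, 0.975, -0.026]
contact_force: [-0.6, 0.3, -2.0]
width: 0.0276
gripper_force: 69.3
```

```bash
python3 - <<'E'
from h import *
import cv2
s=manip.get_state();print(s["position"],s["contact_force"],s["moment"],s["width"],s["ee_rot"],s["qpos"].round(2))
cv2.imwrite("pics/p5.png",cv2.resize(C["side"]["pixels"][170:320,210:360],(600,600),interpolation=cv2.INTER_CUBIC))
E
```

```text
[ 0.52454817 -0.34529008  0.19684292] [-0.84371457  0.28396796 -0.89835276] [0.02726989 0.21594908 0.0250432 ] 0.027576454349173007 [ 0.15390511  0.15882644  0.9749148  -0.02506993] [-0.77  0.25  1.72  0.17  0.89 -2.1 ]
```

View pics/p5.png

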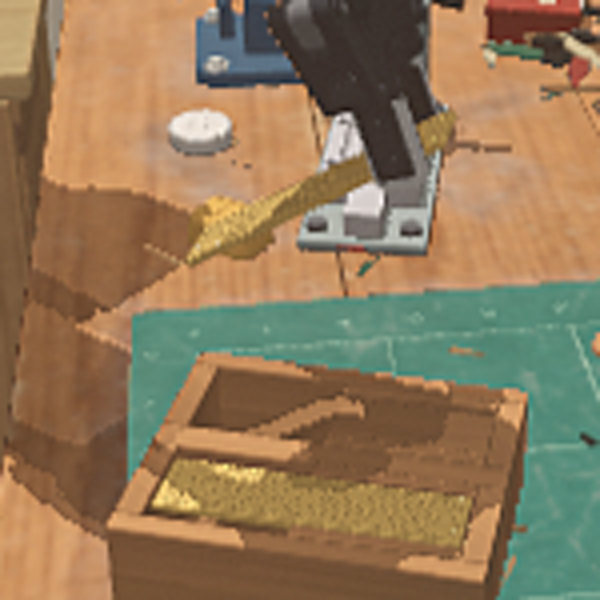

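Lifted clean: the low end is at crop (188,263), the high end at (455,112), and the bar plate is undisturbed. I'll check the held angle and then plan the transfer.

```bash
cat > pl.py <<'E'
from t import *
import sys
s=manip.get_state();q=s["ee_rot"];M=Ro.from_quat([*q[1:],q[0]]).as_matrix()
rel=float(sys.argv[1]);sx,lift=float(sys.argv[2]),float(sys.argv[3])
r=np.radians(rel);c,sn=np.cos(r),np.sin(r)
psi=np.radians(77.7);ex=np.array([np.cos(psi),np.sin(psi),0]);z=np.array([0,0,1.])
seat=np.array([.547,-.055,.024])
P=-ex;nt=c*z+sn*P;pt_=c*P-sn*z
tcp=seat+(sx-.047)*ex+lift*z+.010*nt
to(tcp,np.column_stack([-pt_,np.cross(-nt,-pt_),-nt]));print(np.round(tcp,4))
E
python3 - <<'E'
from t import *
s=manip.get_state();q=s["ee_rot"];M=Ro.from_quat([*q[1:],q[0]]).as_matrix()
for rel in(10,12,14,16,18):
  r=np.radians(rel);pt_=-M[:,0];nt=-M[:,2];p=np.cos(r)*pt_+np.sin(r)*nt;y=np.cross(nt,pt_)
  g=s["position"]-.010*nt;n=np.cross(p,y)
  print(rel,np.degrees(np.arcsin(p[2])).round(1),[np.round(px("side",g+k*p+m*y+h*n),1) for k,m,h in((-.112,-.015,0),(-.112,-.015,0.004),(.018,.015,.004),(.018,-.015,.004))])
E
python3 pl.py 14 -.03 .06
```

```text
10 27.9 [array([253.5, 233.5]), array([252.3, 231.6]), array([322.6, 198. ]), array([319.4, 206.4])]
12 29.9 [array([254.7, 235.3]), array([253.4, 233.5]), array([322.4, 197.7]), array([319.2, 206.1])]
14 31.9 [array([255.9, 237.1]), array([254.6, 235.3]), array([322.1, 197.4]), array([318.9, 205.8])]
16 33.9 [array([257.2, 238.9]), array([255.8, 237.1]), array([321.8, 197.1]), array([318.6, 205.5])]
18 35.9 [array([258.6, 240.6]), array([257.2, 238.9]), array([321.5, 196.9]), array([318.3, 205.2])]
13.2 pos [ 0.52447443 -0.345109    0.19606286] F [-0.42798936  0.07852036 -1.3706594 ] turn [ 0.0841  0.0479 -0.2262] shift [ 0.0056  0.2125 -0.1024]
[ 0.5301 -0.1326  0.0937]
```

The held angle is about 13°. Transfer at height, then descend.

move_arm:
  steps: [0.008, 0.0045, -0.022, 0.001, 0.02, 0, -0.6, 0.016, 0.009, -0.044, 0.001, 0.04, 0, -0.6, 0.024, 0.0135, -0.066, 0.002, 0.06, 0, -0.6, 0.032, 0.018, -0.088, 0.002, 0.085, 0, -0.6, 0.04, 0.0225, -0.11, 0.003, 0.11, 0, -0.6, 0.048, 0.027, -0.132, 0.003, 0.135, 0, -0.6, 0.056, 0.0315, -0.154, 0.004, 0.16, -0.01, -0.6, 0.064, 0.036, -0.176, 0.005, 0.185, -0.02, -0.6, 0.072, 0.041, -0.197, 0.0055, 0.205, -0.03, -0.6, 0.079, 0.045, -0.214, 0.0056, 0.2125, -0.04, -0.6]

```text
clock: 14.2
position: [0.5305, -0.1311, 0.1564]
ee_rot: [-0.064, 0.75, 0.653, 0.087]
contact_force: [0.1, -0.2, -1.2]
width: 0.0275
gripper_force: 69.4
```

```bash
python3 pl.py 13 -.03 .035; python3 -c "
from rig import manip;print(manip.get_state()['qpos'])"
```

```text
14.3 pos [ 0.52954009 -0.13246335  0.15510224] F [ 0.1073979  -0.75569928 -1.97237941] turn [ 0.0024  0.0022 -0.0125] shift [ 0.0006  0.     -0.0864]
[ 0.5301 -0.1324  0.0687]
[-0.50539162  0.31954734  1.70834785  0.22250785  1.18586267 -0.46233109]
```

move_arm:
  steps: [0.0024, 0.0022, -0.0125, 0.0006, 0, -0.01, -0.6, 0.0024, 0.0022, -0.0125, 0.0006, 0, -0.02, -0.6, 0.0024, 0.0022, -0.0125, 0.0006, 0, -0.03, -0.6, 0.0024, 0.0022, -0.0125, 0.0006, 0, -0.04, -0.6, 0.0024, 0.0022, -0.0125, 0.0006, 0, -0.05, -0.6, 0.0024, 0.0022, -0.0125, 0.0006, 0, -0.06, -0.6, 0.0024, 0.0022, -0.0125, 0.0006, 0, -0.07, -0.6, 0.0024, 0.0022, -0.0125, 0.0006, 0, -0.08, -0.6, 0.0024, 0.0022, -0.0125, 0.0006, 0, -0.0865, -0.6, 0.0024, 0.0022, -0.0125, 0.0006, 0, -0.0865, -0.6]

```text
clock: 15.3
position: [0.5305, -0.1327, 0.0695]
ee_rot: [-0.07, 0.774, 0.623, 0.089]
contact_force: [-0.9, -0.8, -1.6]
width: 0.0274
gripper_force: 69.3
```

```bash
python3 pl.py 13 -.03 .0; python3 - <<'E'
from h import *
import cv2
cv2.imwrite("pics/p6.png",np.hstack([cv2.resize(C[n]["pixels"][v:v+100,u:u+100],(400,400),interpolation=cv2.INTER_CUBIC) for n,u,v in(("top",215,155),("side",255,150))]))
E
```

```text
15.4 pos [ 0.53122752 -0.13304833  0.07060713] F [ 0.1977733   0.59553673 -1.68057215] turn [0.0003 0.0006 0.0001] shift [-0.0011  0.0006 -0.0369]
[ 0.5301 -0.1324  0.0337]
```

View pics/p6.png

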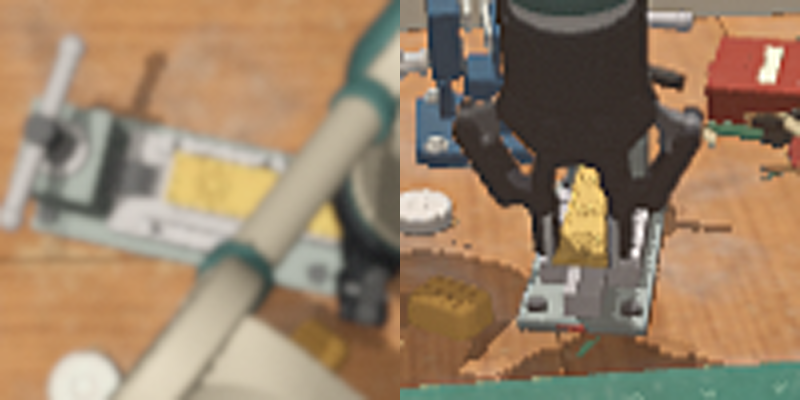

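The plate is between the rails' lines, with its inner end at top crop (172,153)-(168,203), clear of the claw. I'll check these numerically against the seat frame.

```bash
cat > m.py <<'E'
from h import *
import cv2,sys
psi=np.radians(77.7);ex=np.array([np.cos(psi),np.sin(psi),0]);ey=np.array([-ex[1],ex[0],0]);seat=np.array([.547,-.055,.024])
def sc(X):return (X-seat)@ex*1e3,(X-seat)@ey*1e3
if __name__=="__main__":
  zt=float(sys.argv[1])
  hsv=cv2.cvtColor(C["top"]["pixels"],cv2.COLOR_BGR2HSV)
  m=cv2.inRange(hsv,(20,110,120),(35,255,255));m[:150]=0;m[235:]=0;m[:,:240]=0;m[:,330:]=0
  v,u=np.nonzero(m)
  P=np.array([sc(pt("top",a,b,zt)) for a,b in zip(u,v)])
  print(len(P),"inner end x",np.percentile(P[:,0],98))
  for x in range(-100,66,10):
    k=P[(P[:,0]>=x)&(P[:,0]<x+10)]
    if len(k)>8:print(x,len(k),np.percentile(k[:,1],[3,97]).round(1))
E
python3 m.py .063
python3 - <<'E'
from m import *
for n,x,y in(("in1",172,153),("in2",168,203)):print(n,sc(pt("top",215+(x+.5)/4-.5,155+(y+.5)/4-.5,.063)))
E
```

```text
275 inner end x 26.811717144717495
-70 15 [-0.7 10.6]
-60 18 [-3.2  9.1]
-30 11 [-13.9  -2.8]
-20 44 [-13.    8.7]
-10 49 [-12.9   9.4]
0 47 [-12.8   9.1]
10 50 [-13.1   9.7]
20 41 [-13.6   9.5]
in1 (np.float64(32.734723046387266), np.float64(-14.160939024242905))
in2 (np.float64(28.38275391996027), np.float64(13.689449521869998))
```

move_arm:
  steps: [0, 0, 0, -0.001, 0.0005, -0.007, -0.6, 0, 0, 0, -0.001, 0.0005, -0.014, -0.6, 0, 0, 0, -0.001, 0.0005, -0.021, -0.6, 0, 0, 0, -0.001, 0.0005, -0.026, -0.6, 0, 0, 0, -0.001, 0.0005, -0.03, -0.6, 0, 0, 0, -0.001, 0.0005, -0.032, -0.6, 0, 0, 0, -0.001, 0.0005, -0.034, -0.6, 0, 0, 0, -0.001, 0.0005, -0.0355, -0.6, 0, 0, 0, -0.001, 0.0005, -0.0355, -0.6, 0, 0, 0, -0.001, 0.0005, -0.0355, -0.6]

```text
clock: 16.7
position: [0.5302, -0.1325, 0.0354]
ee_rot: [-0.069, 0.774, 0.623, 0.089]
contact_force: [-0.3, 0.1, 0.4]
width: 0.0274
gripper_force: 69.3
```

```bash
python3 pl.py 13 -.03 .0;python3 m.py .028
```

```text
16.8 pos [ 0.53021761 -0.13254725  0.03540474] F [-0.68182097 -0.4089263  -0.17159737] turn [0.0003 0.0007 0.0001] shift [-0.0001  0.0001 -0.0017]
[ 0.5301 -0.1324  0.0337]
257 inner end x 27.636289078229755
-70 15 [ 2.2 13.1]
-60 16 [-1.  10.9]
-30 11 [-11.1   0.7]
-20 41 [-11.   10.5]
-10 45 [-11.3  10.8]
0 45 [-11.7  10.4]
10 44 [-10.8  10.2]
20 40 [-11.2  10.2]
```

The plate is resting on the bed (its weight has come off the wrist) and centred within 0.5 mm. I'll release, straighten the tool and regrip vertical.

move_arm:
  steps: [0, 0, 0, 0, 0, -0.001, -0.5, 0, 0, 0, 0, 0, -0.001, -0.3, 0, 0, 0, 0, 0, -0.001, 0, 0, 0, 0, 0, 0, -0.001, 0.1, 0, 0, 0, 0, 0, -0.001, 0.1, 0, 0, 0, 0, 0, 0.005, 0.1, 0, 0, 0, 0, 0, 0.012, 0.1, 0, 0, 0, 0, 0, 0.02, 0.1, 0, 0, 0, 0, 0, 0.02, 0.1, 0, 0, 0, 0, 0, 0.02, 0.1]

```text
clock: 17.9
position: [0.5304, -0.1327, 0.0557]
ee_rot: [-0.069, 0.774, 0.623, 0.089]
contact_force: [0.1, -0.0, 0.0]
width: 0.0474
gripper_force: 0.0
```

```bash
python3 pl.py 0 -.032 .002;python3 m.py .028
```

```text
18.0 pos [ 0.52996202 -0.13245691  0.05513658] F [-0.4202544  -0.00513293 -0.04713973] turn [-0.035   0.0083  0.    ] shift [ 0.0002  0.0003 -0.0191]
[ 0.5302 -0.1322  0.036 ]
245 inner end x 27.45782228400438
-70 13 [ 2.2 12.5]
-60 28 [-2.4 12.5]
-20 29 [-11.2   8.7]
-10 44 [-11.4  10.1]
0 45 [-11.7  10.4]
10 46 [-11.5  10.7]
20 37 [-11.3   9.1]
```

move_arm:
  steps: [-0.02, 0.005, 0, 0, 0, -0.002, 0.1, -0.035, 0.0083, 0, 0, 0, -0.005, 0.1, -0.035, 0.0083, 0, 0, 0, -0.012, 0.1, -0.035, 0.0083, 0, 0.0002, 0.0003, -0.0191, 0.1, -0.035, 0.0083, 0, 0.0002, 0.0003, -0.0191, 0, -0.035, 0.0083, 0, 0.0002, 0.0003, -0.0191, -0.3, -0.035, 0.0083, 0, 0.0002, 0.0003, -0.0191, -0.5, -0.035, 0.0083, 0, 0.0002, 0.0003, -0.0191, -0.6, -0.035, 0.0083, 0, 0.0002, 0.0003, -0.0191, -0.6, -0.035, 0.0083, 0, 0.0002, 0.0003, -0.0191, -0.6]
  squeeze: 40

```text
clock: 19.1
position: [0.5303, -0.1324, 0.0361]
ee_rot: [0.0, 0.779, 0.627, 0.0]
contact_force: [-1.2, 0.1, -0.7]
width: 0.0284
gripper_force: 39.5
```

```bash
python3 pl.py 0 .000 .002
```

```text
19.2 pos [ 0.53035769 -0.13229563  0.03613517] F [ 0.4238099   1.3224776  -0.65466585] turn [0. 0. 0.] shift [ 0.0066  0.0314 -0.0001]
[ 0.537  -0.1009  0.036 ]
```

move_arm:
  steps: [0, 0, 0, 0.0008, 0.0034, 0, -0.6, 0, 0, 0, 0.0015, 0.0068, 0, -0.6, 0, 0, 0, 0.0022, 0.0102, 0, -0.6, 0, 0, 0, 0.003, 0.0136, 0, -0.6, 0, 0, 0, 0.0037, 0.017, 0, -0.6, 0, 0, 0, 0.0045, 0.0204, 0, -0.6, 0, 0, 0, 0.0052, 0.0238, 0, -0.6, 0, 0, 0, 0.006, 0.0272, 0, -0.6, 0, 0, 0, 0.006, 0.0272, 0, -0.6, 0, 0, 0, 0.006, 0.0272, 0, -0.6]

```text
clock: 20.2
position: [0.5364, -0.1049, 0.036]
ee_rot: [-0.0, 0.779, 0.627, 0.0]
contact_force: [0.6, -0.4, -1.1]
width: 0.0285
gripper_force: 39.5
```

move_arm:
  steps: [0, 0, 0, 0.0003, 0.001, 0, -0.6, 0, 0, 0, 0.0005, 0.002, 0, -0.6, 0, 0, 0, 0.0007, 0.003, 0, -0.6, 0, 0, 0, 0.0009, 0.004, 0, -0.6, 0, 0, 0, 0.0011, 0.005, 0, -0.6, 0, 0, 0, 0.0013, 0.006, 0, -0.6, 0, 0, 0, 0.0013, 0.006, 0, -0.6, 0, 0, 0, 0.0013, 0.006, 0, -0.6, 0, 0, 0, 0.0013, 0.006, 0, -0.6, 0, 0, 0, 0.0013, 0.006, 0, -0.6]

```text
clock: 21.2
position: [0.5374, -0.1008, 0.0361]
ee_rot: [0.001, 0.778, 0.628, -0.001]
contact_force: [-0.9, -7.2, -0.8]
width: 0.028
gripper_force: 39.5
```

```bash
python3 pl.py 0 .000 .002;python3 m.py .028
```

```text
21.3 pos [ 0.53735772 -0.10073629  0.03612847] F [-1.74547329 -7.20281519 -0.29019562] turn [ 0.0005 -0.0001 -0.0002] shift [-0.0004 -0.0002 -0.0001]
[ 0.537  -0.1009  0.036 ]
159 inner end x 46.4427971036785
10 29 [-4.6 11.4]
20 41 [-9.1 11.3]
30 47 [-12.3  10.9]
40 32 [-13.4  10.2]
```

About 7 N resistance at the expected home position. I'll push a little more to confirm.

move_arm:
  steps: [0, 0, 0, 0.0002, 0.001, 0, -0.6, 0, 0, 0, 0.0004, 0.002, 0, -0.6, 0, 0, 0, 0.0006, 0.003, 0, -0.6, 0, 0, 0, 0.0006, 0.003, 0, -0.6, 0, 0, 0, 0.0006, 0.003, 0, -0.6, 0, 0, 0, 0.0006, 0.003, 0, -0.6, 0, 0, 0, 0.0006, 0.003, 0, -0.6, 0, 0, 0, 0.0006, 0.003, 0, -0.6, 0, 0, 0, 0.0006, 0.003, 0, -0.6, 0, 0, 0, 0.0006, 0.003, 0, -0.6]

```text
clock: 22.4
position: [0.5376, -0.1006, 0.0363]
ee_rot: [0.003, 0.778, 0.629, -0.003]
contact_force: [-4.0, -15.8, -0.7]
width: 0.0284
gripper_force: 39.5
```

It's hard against the stop (16 N, no further motion). Relax, release, rise.

move_arm:
  steps: [0, 0, 0, -0.0005, -0.002, 0, -0.6, 0, 0, 0, -0.0009, -0.004, 0, -0.6, 0, 0, 0, -0.0009, -0.004, 0, -0.4, 0, 0, 0, -0.0009, -0.004, 0, 0, 0, 0, 0, -0.0009, -0.004, 0, 0.1, 0, 0, 0, -0.0009, -0.004, 0, 0.1, 0, 0, 0, -0.0009, -0.004, 0.02, 0.1, 0, 0, 0, -0.0009, -0.004, 0.06, 0.1, 0, 0, 0, -0.0009, -0.004, 0.11, 0.1, 0, 0, 0, -0.0009, -0.004, 0.16, 0.1]

```text
clock: 23.4
position: [0.5369, -0.0993, 0.1975]
ee_rot: [-0.001, 0.779, 0.627, -0.0]
contact_force: [1.5, 0.2, -1.0]
width: 0.0468
gripper_force: 0.0
```

```bash
python3 m.py .028; python3 - <<'E'
from t import *
import cv2
y=np.radians(163.5);X=np.array([np.cos(y),np.sin(y),0]);Z=np.array([0,0,-1.])
to(np.array([.566,.031,.2]),np.column_stack([X,np.cross(Z,X),Z]))
E
```

```text
233 inner end x 45.47465486154606
-60 44 [-11.8  13.1]
-50 29 [-10.8  11.5]
-40 22 [-13.8  10.6]
10 15 [-3.8  9.8]
20 40 [-8.  11.3]
30 48 [-12.8  10.8]
40 27 [-11.2  11.3]
23.6 pos [ 0.53795063 -0.09975101  0.19747982] F [-0.37270059  0.62619949 -0.42325269] turn [-0.0003  0.0005  0.2383] shift [0.028  0.1308 0.0025]
```

move_arm:
  steps: [0, 0, 0.0235, 0.003, 0.014, 0.003, 0.1, 0, 0, 0.047, 0.006, 0.028, 0.003, 0.1, 0, 0, 0.0705, 0.009, 0.042, 0.003, 0.1, 0, 0, 0.094, 0.012, 0.056, 0.003, 0.1, 0, 0, 0.1175, 0.015, 0.07, 0.003, 0.1, 0, 0, 0.141, 0.018, 0.084, 0.003, 0.1, 0, 0, 0.1645, 0.021, 0.098, 0.003, 0.1, 0, 0, 0.188, 0.024, 0.112, 0.003, 0.1, 0, 0, 0.2115, 0.027, 0.126, 0.003, 0.1, 0, 0, 0.235, 0.028, 0.131, 0.003, 0.1]

```text
clock: 24.6
position: [0.564, 0.0326, 0.1964]
ee_rot: [-0.003, 0.15, 0.989, 0.0]
contact_force: [0.3, -0.1, -0.5]
width: 0.0469
gripper_force: 0.0
```

```bash
python3 - <<'E'
from t import *
y=np.radians(163.5);X=np.array([np.cos(y),np.sin(y),0]);Z=np.array([0,0,-1.])
to(np.array([.566,.031,.136]),np.column_stack([X,np.cross(Z,X),Z]))
E
```

```text
24.7 pos [0.56404611 0.03206667 0.19662366] F [-0.19798471 -0.12682088  1.0645736 ] turn [-0.0001 -0.0007  0.0032] shift [ 0.002  -0.0011 -0.0606]
```

move_arm:
  steps: [0, 0, 0.003, 0.002, -0.001, -0.015, 0.1, 0, 0, 0.003, 0.002, -0.001, -0.03, 0.1, 0, 0, 0.003, 0.002, -0.001, -0.045, 0.1, 0, 0, 0.003, 0.002, -0.001, -0.055, 0.1, 0, 0, 0.003, 0.002, -0.001, -0.0606, 0.1, 0, 0, 0.003, 0.002, -0.001, -0.0606, 0.1, 0, 0, 0.003, 0.002, -0.001, -0.0606, -0.1, 0, 0, 0.003, 0.002, -0.001, -0.0606, -0.3, 0, 0, 0.003, 0.002, -0.001, -0.0606, -0.5, 0, 0, 0.003, 0.002, -0.001, -0.0606, -0.7]
  squeeze: 60

```text
clock: 25.7
position: [0.5677, 0.0299, 0.1393]
ee_rot: [0.001, 0.145, 0.989, 0.0]
contact_force: [-0.9, 1.0, 2.9]
width: 0.0147
gripper_force: 58.4
```

move_arm:
  steps: [0, 0, 0, 0, 0, 0, -0.8, 0, 0, 0, 0, 0, 0, -0.9, 0, 0, 0, 0, 0, 0, -0.9, 0, 0, 0, 0, 0, 0, -0.9, 0, 0, 0, 0, 0, 0, -0.9, 0, 0, 0, 0, 0, 0, -0.9, 0, 0, 0, 0, 0, 0, -0.9, 0, 0, 0, 0, 0, 0, -0.9, 0, 0, 0, 0, 0, 0, -0.9, 0, 0, 0, 0, 0, 0, -0.9]

```text
clock: 26.7
position: [0.5677, 0.0299, 0.1393]
ee_rot: [0.001, 0.145, 0.989, 0.0]
contact_force: [-1.2, 0.2, 5.7]
width: 0.0147
gripper_force: 58.5
```

The hub is gripped. Turning clockwise.

move_arm:
  steps: [0, 0, -0.02, 0, 0, 0, -0.9, 0, 0, -0.042, 0, 0, 0, -0.9, 0, 0, -0.064, 0, 0, 0, -0.9, 0, 0, -0.086, 0, 0, 0, -0.9, 0, 0, -0.108, 0, 0, 0, -0.9, 0, 0, -0.13, 0, 0, 0, -0.9, 0, 0, -0.152, 0, 0, 0, -0.9, 0, 0, -0.174, 0, 0, 0, -0.9, 0, 0, -0.196, 0, 0, 0, -0.9, 0, 0, -0.215, 0, 0, 0, -0.9]

```text
clock: 27.7
position: [0.5658, 0.0286, 0.1392]
ee_rot: [0.0, 0.733, 0.68, -0.002]
contact_force: [-6.0, -3.6, 8.2]
width: 0.0151
gripper_force: 59.0
```

```bash
cat > k.py <<'E'
from h import *
import cv2
from scipy.spatial.transform import Rotation as Ro
s=manip.get_state();q=s["ee_rot"];M=Ro.from_quat([*q[1:],q[0]]).as_matrix()
print(s["clock"],s["position"],"yaw",np.degrees(np.arctan2(M[1,0],M[0,0])),s["contact_force"],s["moment"],s["width"],s["qpos"].round(2))
E
python3 k.py
```

```text
27.8 [0.56575429 0.02863404 0.13922703] yaw 85.90153754351564 [-3.97724336 -4.17812047  8.64375765] [-0.58618957  0.73553222 -0.02453736] 0.01500862876355107 [-0.07  0.35  1.69 -0.    1.11  0.  ]
```

move_arm:
  steps: [0, 0, -0.01, 0, 0, 0, -0.9, 0, 0, -0.015, 0, 0, 0, -0.9, 0, 0, -0.02, 0, 0, 0, -0.9, 0, 0, -0.025, 0, 0, 0, -0.9, 0, 0, -0.03, 0, 0, 0, -0.9, 0, 0, -0.035, 0, 0, 0, -0.9, 0, 0, -0.04, 0, 0, 0, -0.9, 0, 0, -0.045, 0, 0, 0, -0.9, 0, 0, -0.045, 0, 0, 0, -0.9, 0, 0, -0.045, 0, 0, 0, -0.9]

```text
clock: 28.8
position: [0.5658, 0.0303, 0.1392]
ee_rot: [-0.001, 0.82, 0.572, -0.001]
contact_force: [-5.1, 0.3, 8.0]
width: 0.0147
gripper_force: 59.1
```

```bash
python3 k.py
```

```text
28.9 [0.56584735 0.03034003 0.13921309] yaw 69.74278777529301 [-4.67012805  0.37451787  8.42592564] [ 0.25350895  0.65852954 -0.1319354 ] 0.014578759204288147 [-0.07  0.35  1.69  0.    1.11  0.28]
```

move_arm:
  steps: [0, 0, -0.01, 0, 0, 0, -0.9, 0, 0, -0.02, 0, 0, 0, -0.9, 0, 0, -0.03, 0, 0, 0, -0.9, 0, 0, -0.04, 0, 0, 0, -0.9, 0, 0, -0.05, 0, 0, 0, -0.9, 0, 0, -0.06, 0, 0, 0, -0.9, 0, 0, -0.06, 0, 0, 0, -0.9, 0, 0, -0.06, 0, 0, 0, -0.9, 0, 0, -0.06, 0, 0, 0, -0.9, 0, 0, -0.06, 0, 0, 0, -0.9]

```text
clock: 29.9
position: [0.5664, 0.0313, 0.1393]
ee_rot: [-0.001, 0.911, 0.412, -0.0]
contact_force: [-3.2, 4.5, 7.8]
width: 0.015
gripper_force: 115.4
```

```bash
python3 k.py
```

```text
30.0 [0.56643195 0.03134492 0.13929021] yaw 48.628900542763105 [-3.43370415  4.62669533  8.53992938] [0.64058415 0.48111268 2.39548418] 0.014932834031582576 [-0.07  0.35  1.69  0.    1.11  0.65]
```

The moment rises sharply to 2.4 N·m: the key is at its stop. Release and rise.

move_arm:
  steps: [0, 0, 0, 0, 0, 0, -0.6, 0, 0, 0, 0, 0, 0, -0.3, 0, 0, 0, 0, 0, 0, 0, 0, 0, 0, 0, 0, 0, 0.2, 0, 0, 0, 0, 0, 0, 0.3, 0, 0, 0, 0, 0, 0, 0.3, 0, 0, 0, 0, 0, 0.02, 0.3, 0, 0, 0, 0, 0, 0.05, 0.3, 0, 0, 0, 0, 0, 0.09, 0.3, 0, 0, 0, 0, 0, 0.13, 0.3]

```text
clock: 31.0
position: [0.567, 0.0299, 0.2694]
ee_rot: [-0.0, 0.913, 0.408, -0.0]
contact_force: [1.2, -0.1, 0.8]
width: 0.0557
gripper_force: 0.0
```

move_arm:
  steps: [0, 0, 0, -0.03, -0.03, 0.02, 0.3, 0, 0, 0, -0.06, -0.06, 0.04, 0.3, 0, 0, 0, -0.09, -0.1, 0.05, 0.3, 0, 0, 0, -0.12, -0.14, 0.05, 0.3, 0, 0, 0, -0.14, -0.18, 0.05, 0.3, 0, 0, 0, -0.16, -0.22, 0.05, 0.3, 0, 0, 0, -0.18, -0.25, 0.05, 0.3, 0, 0, 0, -0.18, -0.28, 0.05, 0.3, 0, 0, 0, -0.18, -0.3, 0.05, 0.3, 0, 0, 0, -0.18, -0.3, 0.05, 0.3]

```text
clock: 32.0
position: [0.3871, -0.2726, 0.3182]
ee_rot: [0.0, 0.914, 0.406, -0.0]
contact_force: [-0.5, 0.3, 0.1]
width: 0.0557
gripper_force: 0.0
```

```bash
python3 k.py; python3 m.py .028; python3 - <<'E'
from m import *
# bar direction: bright grey pixels in the T-bar plane within 50 mm of the key axis
im=C["top"]["pixels"];hsv=cv2.cvtColor(im,cv2.COLOR_BGR2HSV)
k=np.array([.566,.031,.137]);out={}
for r in(.025,.03,.035,.04,.044):
  b=[]
  for d in range(0,360,4):
    X=k+r*np.array([np.cos(np.radians(d)),np.sin(np.radians(d)),0]);u,v=np.round(px("top",X)).astype(int);b.append((hsv[v,u,2]-1.0*hsv[v,u,1],d))
  print(r,[d for _,d in sorted(b,reverse=True)[:8]])
E
```

```text
32.1 [ 0.38712535 -0.26978463  0.31820156] yaw 48.107288096176305 [ 1.06336738  0.10467219 -0.27107794] [ 0.00846416 -0.01224722 -0.0269898 ] 0.05523337934567901 [-0.76  0.08  1.58  0.    1.48 -0.03]
508 inner end x 43.66095964342542
-70 21 [-10.6  11.7]
-60 51 [-12.1  12. ]
-50 46 [-11.3  11.1]
-40 46 [-11.2  11.4]
-30 47 [-11.5  11.2]
-20 44 [-11.   10.5]
-10 45 [-11.3  10.8]
0 45 [-11.7  10.4]
10 46 [-11.5  10.7]
20 46 [-11.5  10.8]
30 45 [-11.8  10.4]
40 26 [-11.2  10.3]
0.025 [80, 76, 256, 260, 216, 212, 220, 224]
0.03 [260, 80, 76, 256, 264, 196, 200, 204]
0.035 [256, 260, 76, 80, 252, 216, 224, 220]
0.04 [260, 76, 80, 256, 212, 72, 216, 252]
0.044 [260, 256, 80, 76, 84, 252, 264, 72]
```

The bar lies at about 78.5°, so the key is at its 1.55 rad stop. The plate is centred and straight, with its outer end at about -65 mm, which is home. Handing in.

```bash
python3 -c "
from rig import manip;print(manip.sign_off())"
```

```text
the job is handed in; nothing more can be done
None
```

I handed the job in at about 32 s with the rosette plate home against the end stop, the key at its 1.55 rad stop and the arm clear. `sign_off` returned no verdict, and I measured the plate and key in the final pictures but not the claw's force.

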